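# Hook a strap arm into a slotted post and lock it

## Robot

A 6-joint arm with a two-finger parallel gripper is mounted at the origin on a cart in front of the work surface, level with it; the furniture and walls round the work are solid. World frame = base frame: x ahead of the robot, y to its left, z up, the work surface at z = 0. Lengths are in m, angles in degrees, forces in N, time in s.
With the tool pointing down it reaches from about 0.35 to 0.875 m from the base axis. Payload 4.2 kg.
Tool frame: the origin (TCP) lies between the finger pads; the fingertips stand 17 mm ahead of it and the grasp point (between the pads) lies 2 mm behind it (env.tips_ahead is the distance from the TCP to the fingertips, in m); y points along the fingers, x is the direction in which the jaws open and shut, and the axes are right-handed (so a half turn about y gives the same grasp; the last joint's range is limited). The gripper opens to 87 mm and grips with 3 to 60 N. Pads are 19 mm wide; open, the fingers measure 117 mm over their backs; the gripper's body (75 mm by 190 mm) begins 51 mm behind the grasp point.
Start: joints at [-59.897, 22.042, 0.453, 0, -68.411, -14.817], TCP at [0.165, -0.603, 0.24] pointing down, gripper open.
Joint ranges: [-179.83, 179.83], [-69.29, 118.12], [-61.27, 80.66], [-181.25, 117.63], [-171.15, -9.14], [-177.46, 177.46]. Speed limits (degrees/s): [159.86, 159.86, 180, 180, 180, 180].

## Interface

Orientations are given as a 3x3 rotation matrix whose columns are the frame's x, y, z axes.
In Python, from cell import env gives the robot as it stands.
- The arm moves only by the shell command python3 -m handwheel 'ROWS' [OPENING]. ROWS is JSON, a list of rows, each a list of 6 numbers: the shift along the world's x, y, z in m, then the turn, a rotation vector about the world's x, y, z in degrees. In form: [[x, y, z, ax, ay, az], ...]. A call has 1 to 8 rows; each row is the pose to reach, as a shift and turn from the pose commanded when the call began; what a row does not reach only later rows make up. A row lasts 1/12 s, in which the tool goes at most 41.7 mm and 7.16 degrees, less where a joint would pass 70% of its speed; a pose out of reach is approached as far as the arm can. A call with a gripper value outside its range is refused whole. OPENING is the opening in per cent of the stroke, from 0 (shut) to 100 (fully open), set as the call begins (- or left out, the last holds). The fingers move at their own pace and stop on an object; the grip force is fixed at half the most. Time passes only in rows, so rows that repeat a pose let the fingers close. It gives the time, the measured TCP pose, the force and the opening at its end, in the units of the state.
- env.get_state(): the state, without advancing time (a new reading comes with each control period).
- env.read_camera(name): name is "side" or "top" or "wrist"; returns a dict with "img" (420x560x3 uint8, red, green, blue), "z_map" (420x560 float32, m along the optical axis (not along the pixel's ray), 0 where there is no reading), "camera_matrix" (3x3 intrinsics, pixels), "T" (4x4, takes a point from camera to world coordinates); the wrist camera has in their place "T_tool_cam" (4x4, takes a point from camera to tool coordinates, whose origin is the TCP and whose axes are the tool frame's). Camera axes: x right, y up, looking along -z (the intrinsics and any distortion apply to the point x, -y, -z); pixel columns grow to the right and rows downward; lengths in m; the calibration is good to about 2 mm. A picture is of the moment at which its call begins: read the wrist's pose just before it.
- env.finish_job(): hands the job in, once; it reports no verdict.
Trained networks look in a picture, given as the dict that the camera call returned (one of the last four; its "shot" number tells which), for a name from the list of things; names that differ only in an ending like _2 or _b are one class to them, and where a whole thing is asked for, a point or a joint stands for the part that bears it (a point fixed in the world has none). Each returns a list of dicts, best first, with "confidence" (0 to 1); they miss things now and then, are a little off and sometimes report something else, mostly with a low value. They report only what shows in the picture. A call takes as long as a camera call. They do not tell look-alikes from the thing itself.
- env.regions_of(picture, thing): "region" (420x560 bool, what is visible of it) and "point" ([row, column] in pixels, amid what is visible of it).
The state is a dict: "time": time; "joint_positions": joint angles; "qd": joint speeds; "effort": joint torques, N m; "position": TCP position; "tool_rot": TCP orientation; "wrist_force": force on the tool from outside, world axes, zero at the start; "wrist_torque": the same for the moment, N m; "gripper_width": opening from 0.0 (shut) to 1.0 (fully open).
Only numpy, scipy, OpenCV 4.12 (cv2) and the standard library are available. Lean on these libraries where they do the work, as an engineer would, in place of code of your own. Each camera call takes 0.05 s, during which the arm holds its last target.

## Task

Mount the loose steel strap arm on the empty slotted post, just as the other post already carries one: hook its two claws into the top pair of slots, let go so that it hangs there by itself resting on the sprung catch, and then, with the gripper shut, press its thumb pad straight down until the arm is fully home and the catch has snapped out again into the window in its flange. Leave the other things on the table where they are.

Things in the scene. Friction and masses are not known exactly. Their poses are not given: they have to be found in the camera images.
- seat (a point): Empty post: grey slotted steel channel 56 wide, 193 high, fixed to the table by a base plate 8 thick that reaches 35 in front of its face and 55 to each side. Point on the middle line of the slotted front face, 95 above the table: where point back of a locked arm comes to lie. x points into the post, y left, z up.
- slots (a point): Middle of the top pair of slots in the empty post's 4 thick face plate (68 above point seat, same axes; behind it the channel is 32 deep and hollow). Each slot is 11 wide, centred 13 to either side, and 36 high (z = 50 to 86 over point seat). The post ends 98 over point seat. Two more slot pairs lie 48 and 96 lower.
- catch (a joint): Sprung catch in the empty post's face: sticks 4 out, 10 wide, on the middle line, 6.5 to 14.5 above point seat, sloping above, flat below. Joint 0 = fully out (at rest), grows as it is pushed in (m, to 0.007). Spring 6 N out, 9 N in. Pressing the arm down past it takes about 6 to 15 N on the thumb pad.
- full_seat (a point): Point like point seat on the other, identical post, which already carries a locked arm (all fixed, leave it). The posts stand about 0.22 m apart, either one to the left.
- bracket: The loose arm as a whole, dark steel, about 250 g, 72 high; its origin and axes are those of point back. At the start it stands upright on its flat underside on the table.
- back (a point): Loose arm: middle of the lower edge of its flange's flat back. Its x runs from upturned tip to claws, y left, z up. Flange 44 wide, 72 high, 5 thick (x = -5 to 0), with a window 14 wide, z = 5 to 18, that takes the catch when the arm is right down (this point then at point seat). A bar 14 wide and 30 high (z = 0 to 30) runs to x = -156, its end turned up to z = 52.
- claws (a point): Midway between the loose arm's two claws, at the back face, 46.5 over its underside. Claws 6 wide, 13 to either side, 27 high (z = 33 to 60): neck at z = 50 to 60 out to x = 10.5, lip at x = 5.5 to 10.5 hanging to z = 33. Held 17 to 26 (best 21) over the locked height they enter the slots until flange meets post; lowered, the arm stops on the catch about 7 to 14 over locked height.
- grip (a point): Centre of the loose arm's bar where it is best gripped across its 14 width: 85 in front of the back face, 15 above the underside; same axes.
- pad (a point): Centre of the top of the loose arm's thumb pad: flat, 38 long (x) by 32 wide (y), 19 in front of the back face and 72 above the underside; same axes. The locked arm has it 26 below the top of the post.
- clip_1: bystander: yellow clip 36x50x17 on the table before the posts; origin under its centre
- pcb_module: bystander: small green circuit board 35x60x10; origin under its centre
- caliper: bystander: caliper 56x230x13 lying near the front edge; origin under its centre
- fixture_block: bystander: brown block with three holes, 50x70x45; origin under its centre
- battery_1: bystander: small dark battery cell 14x51x14 lying behind the loose arm; origin under its centre
Not all that is in view belongs to the job. Leave any green look-alike of the bracket alone.

How it is judged (in metres and radians):
On the way:
1. the claws hang in the top slots of the empty post, the arm released, not yet locked (z of back in the frame of seat between 0.004 and 0.0165 m and x of back in the frame of seat between -0.005 and 0.004 m and y of back in the frame of seat between -0.006 and 0.006 m and contact force between the fingers and bracket below 0.2 N), for 0.2 s.
At the end, for the whole second after the job is handed in: the loose arm is in the top slots of the empty post, its lower back edge within 2.5 mm of its locked height, 4 mm of the face and 5 mm of the middle line, level to 0.12 rad, at rest, and the catch is out (less than 1.5 mm pushed in) (z of back in the frame of seat between -0.003 and 0.0025 m and x of back in the frame of seat between -0.004 and 0.004 m and y of back in the frame of seat between -0.005 and 0.005 m and angle between back's own z axis and vertical below 0.12 rad and value of joint catch below 0.0015 m and linear speed of bracket below 0.02 m/s); the robot touches nothing.
It fails at once if a bystander is moved more than 40 mm (distance of any of clip_1, pcb_module, caliper, fixture_block, battery_1 from where it was at the start of the episode above 0.04 m).
It also fails if it takes over 61 s, if anything falls off the work surface, if the arm or the gripper's body presses on something with over 40 N, if the wrist force passes 120 N, or if a joint passes its speed limit or range.

## Working session

There is one attempt and no reset: what is moved stays moved. The work goes in short steps, Python scripts to look and compute and a shell command to move; the robot and the scene stay as the last step left them, time stands still between calls to the robot, and variables do not carry over. Pictures are saved under pics/ and viewed, and the job is handed in when it is done.

```bash
ls; mkdir -p pics; cat > h.py <<'E'
import numpy as np, cv2
from cell import env
def shot(n,f):
    s=env.get_state(); d=env.read_camera(n)
    cv2.imwrite('pics/'+f,d['img'][:,:,::-1])
    if 'T' not in d:
        T=np.eye(4);T[:3,:3]=np.array(s['tool_rot']);T[:3,3]=s['position'];d['T']=T@d['T_tool_cam']
    np.savez('pics/'+f+'.npz',**{k:d[k] for k in('img','z_map','camera_matrix','T')})
    return d
def ld(f): return dict(np.load('pics/'+f+'.npz'))
def pw(d,r,c,z=None):
    K=d['camera_matrix']; z=d['z_map'][int(round(r)),int(round(c))] if z is None else z
    p=np.array([(c-K[0,2])/K[0,0]*z,-(r-K[1,2])/K[1,1]*z,-z,1]); return (d['T']@p)[:3]
def cloud(d):
    K=d['camera_matrix']; z=d['z_map']; r,c=np.mgrid[:420,:560]
    p=np.stack([(c-K[0,2])/K[0,0]*z,-(r-K[1,2])/K[1,1]*z,-z],-1)
    return p@d['T'][:3,:3].T+d['T'][:3,3]
E
python3 - <<'E'
from h import *
for n in('side','top','wrist'):
    d=shot(n,n+'0.png'); print(n,d.keys(),np.round(d['T'],3).tolist(),d['camera_matrix'].tolist())
print(env.get_state())
E
```

```text
pics
side dict_keys(['img', 'z_map', 'camera_matrix', 'T', 'shot']) [[0.992, 0.051, -0.113, 0.37], [-0.122, 0.558, -0.821, -1.072], [0.021, 0.828, 0.56, 0.835], [0.0, 0.0, 0.0, 1.0]] [[437.9826628078229, 0.0, 289.24977469184455], [0.0, 437.9826628078229, 200.9881221178486], [0.0, 0.0, 1.0]]
top dict_keys(['img', 'z_map', 'camera_matrix', 'T', 'shot']) [[0.028, 0.99, -0.136, 0.408], [-0.999, 0.033, 0.032, -0.018], [0.036, 0.135, 0.99, 1.078], [0.0, 0.0, 0.0, 1.0]] [[424.28391277088144, 0.0, 289.00096288111], [0.0, 424.28391277088144, 207.9945618608046], [0.0, 0.0, 1.0]]
wrist dict_keys(['img', 'z_map', 'camera_matrix', 'T_tool_cam', 'shot', 'T']) [[-0.262, -0.923, -0.282, 0.088], [0.965, -0.25, -0.079, -0.624], [0.002, -0.293, 0.956, 0.384], [0.0, 0.0, 0.0, 1.0]] [[299.0263734522629, 0.0, 278.726110280917], [0.0, 299.0263734522629, 210.68931921884706], [0.0, 0.0, 1.0]]
{'time': 0.15, 'joint_positions': array([-5.98988159e+01,  2.20805971e+01,  3.98846808e-01, -2.16567880e-02,
       -6.84147657e+01, -1.48166092e+01]), 'qd': array([-0.05333977, -0.26314713,  0.34885676,  0.17723757, -0.01226161,
        0.04715831]), 'effort': array([ 1.22760516e-04, -3.91052234e+01,  1.87588030e+01,  4.22233209e+00,
        1.23668337e-02, -1.44147698e-04]), 'position': array([ 0.16466131, -0.60246514,  0.23871592]), 'tool_rot': array([[-2.63478474e-01, -5.40747804e-04, -9.64665124e-01],
       [ 9.64663745e-01,  1.63360166e-03, -2.63479014e-01],
       [ 1.71835424e-03, -9.99998519e-01,  9.12209292e-05]]), 'wrist_force': array([0.2912003 , 0.11065019, 0.18384678]), 'wrist_torque': array([-0.04467782,  0.00758062,  0.02253912]), 'gripper_width': 0.9996709404157278}
```

View pics/side0.png

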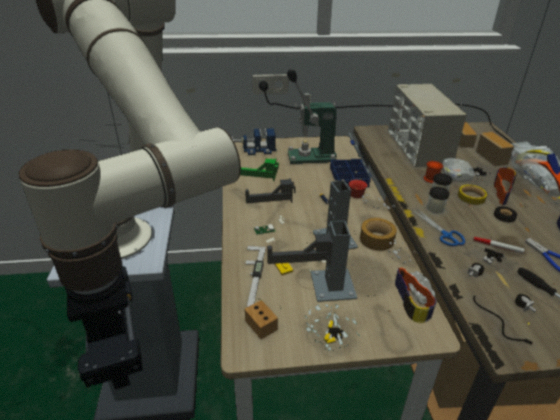

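View pics/top0.png

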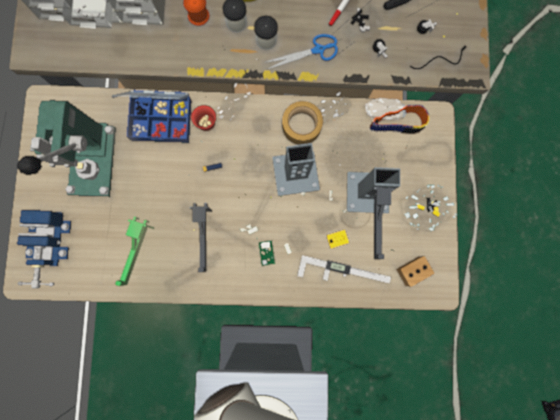

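View pics/wrist0.png

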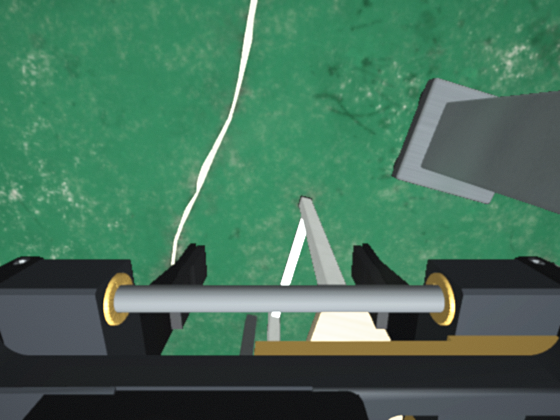

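```bash
python3 - <<'E'
from h import *
t=ld('top0.png'); s=ld('side0.png')
for nm,d in(('top',t),('side',s)):
    P=cloud(d); 
    print(nm)
    def st(m,l):
        q=P[m]
        if len(q): print(l,len(q),np.round(q.min(0),3),np.round(q.max(0),3),np.round(np.median(q,0),4))
    x,y,z=P[...,0],P[...,1],P[...,2]; v=d['z_map']>0
    tb=v&(x>.3)&(x<.6)&(abs(y)<.4)&(abs(z)<.012); st(tb,'table')
    br=v&(x>.2)&(x<.5)&(y>.1)&(y<.27)&(z>.015)&(z<.1)
    st(br,'arm'); 
    for lo,hi in((.015,.035),(.035,.055),(.055,.08)): st(br&(z>lo)&(z<hi),(lo,hi))
    po=v&(x>.45)&(x<.65)&(y>-.1)&(y<.05)&(z>.03); st(po,'post')
    for lo,hi in((.03,.08),(.08,.13),(.13,.18),(.18,.21)): st(po&(z>lo)&(z<hi),(lo,hi))
    po=v&(x>.2)&(x<.65)&(y>-.32)&(y<-.12)&(z>.05); st(po,'full')
    for lo,hi in((.1,.15),(.15,.18),(.18,.21)): st(po&(z>lo)&(z<hi),(lo,hi))
# crops
cv2.imwrite('pics/topc.png',cv2.resize(t['img'][120:300,160:420,::-1],None,fx=3,fy=3,interpolation=cv2.INTER_CUBIC))
cv2.imwrite('pics/sidec.png',cv2.resize(s['img'][140:310,220:400,::-1],None,fx=3.5,fy=3.5,interpolation=cv2.INTER_CUBIC)[:600])
E
```

```text
top
table 32937 [ 0.311 -0.4   -0.007] [0.6   0.4   0.012] [0.4496 0.0127 0.001 ]
arm 306 [0.391 0.147 0.015] [0.5   0.165 0.058] [0.4411 0.1559 0.0314]
(0.015, 0.035) 232 [0.391 0.147 0.015] [0.499 0.165 0.035] [0.441  0.1553 0.0306]
(0.035, 0.055) 68 [0.391 0.147 0.035] [0.499 0.164 0.055] [0.4725 0.1573 0.0483]
(0.055, 0.08) 6 [0.393 0.151 0.055] [0.5   0.163 0.058] [0.4477 0.1583 0.0564]
post 436 [ 0.626 -0.099  0.03 ] [ 0.65  -0.04   0.198] [ 0.6316 -0.0683  0.1367]
(0.03, 0.08) 99 [ 0.626 -0.099  0.03 ] [ 0.648 -0.04   0.079] [ 0.6313 -0.0677  0.0509]
(0.08, 0.13) 107 [ 0.626 -0.098  0.081] [ 0.649 -0.04   0.13 ] [ 0.6312 -0.0677  0.1038]
(0.13, 0.18) 125 [ 0.626 -0.099  0.13 ] [ 0.65 -0.04  0.18] [ 0.6315 -0.0688  0.1507]
(0.18, 0.21) 105 [ 0.626 -0.098  0.18 ] [ 0.648 -0.041  0.198] [ 0.6328 -0.0693  0.1925]
full 1647 [ 0.431 -0.284  0.05 ] [ 0.626 -0.227  0.198] [ 0.5835 -0.2518  0.1432]
(0.1, 0.15) 755 [ 0.431 -0.283  0.1  ] [ 0.626 -0.227  0.15 ] [ 0.5247 -0.2508  0.1249]
(0.15, 0.18) 496 [ 0.436 -0.284  0.15 ] [ 0.626 -0.228  0.18 ] [ 0.5817 -0.2551  0.1672]
(0.18, 0.21) 
[... 555 characters left out ...]

(0.03, 0.08) 40 [ 0.626 -0.071  0.033] [ 0.646 -0.041  0.079] [ 0.6286 -0.051   0.0578]
(0.08, 0.13) 146 [ 0.626 -0.1    0.081] [ 0.65  -0.039  0.13 ] [ 0.6331 -0.0772  0.1081]
(0.13, 0.18) 189 [ 0.626 -0.1    0.13 ] [ 0.65  -0.039  0.18 ] [ 0.634  -0.0799  0.1551]
(0.18, 0.21) 95 [ 0.625 -0.099  0.18 ] [ 0.649 -0.039  0.198] [ 0.6356 -0.0686  0.19  ]
full 3586 [ 0.2  -0.32  0.05] [ 0.626 -0.12   0.688] [ 0.502  -0.2591  0.17  ]
(0.1, 0.15) 1139 [ 0.431 -0.288  0.1  ] [ 0.625 -0.248  0.15 ] [ 0.5392 -0.2623  0.1236]
(0.15, 0.18) 480 [ 0.435 -0.288  0.15 ] [ 0.625 -0.226  0.18 ] [ 0.588  -0.2641  0.168 ]
(0.18, 0.21) 249 [ 0.586 -0.287  0.18 ] [ 0.626 -0.227  0.197] [ 0.6074 -0.2633  0.1905]
```

View pics/topc.png

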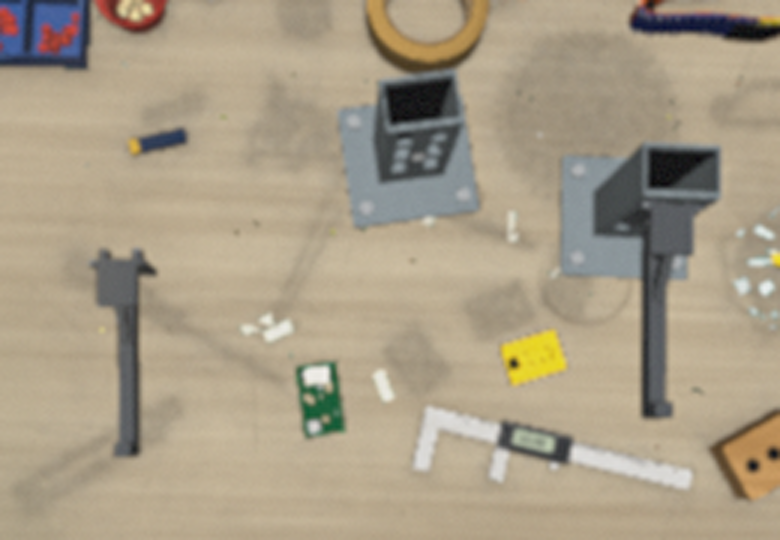

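View pics/sidec.png

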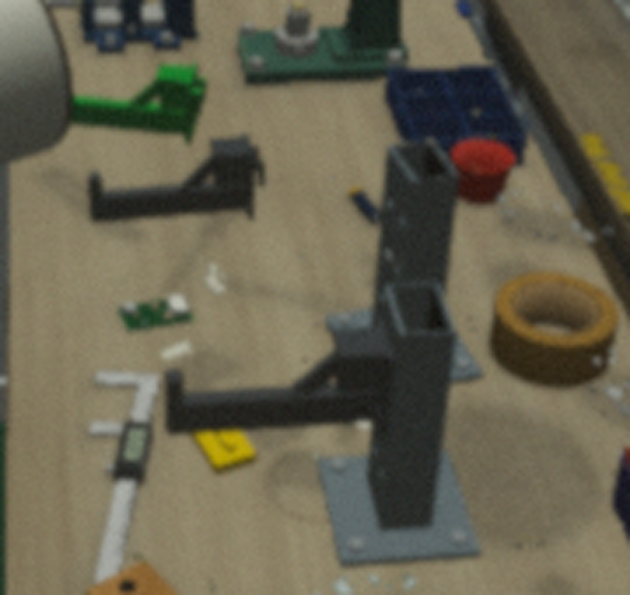

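```bash
python3 - <<'E'
from h import *
t=ld('top0.png'); s=ld('side0.png')
for nm,d in(('top',t),('side',s)):
    P=cloud(d); v=d['z_map']>0; x,y,z=np.moveaxis(P,-1,0); print(nm)
    tb=v&(x>.4)&(x<.6)&(y>.0)&(y<.12)&(abs(z)<.012); print('tablez',np.median(z[tb]))
    # top rim of post
    m=v&(x>.6)&(x<.7)&(y>-.13)&(y<.0)&(z>.185)
    q=P[m]; r=cv2.minAreaRect((q[:,:2]*1000).astype(np.float32)); print('rim',r,len(q),np.median(q[:,2]))
    m=v&(x>.6)&(x<.68)&(y>-.12)&(y<-.02)&(z>.03)&(z<.18)
    q=P[m]
    # ransac face plane vertical: x = a + b*y
    best=None
    rng=np.random.default_rng(0)
    for _ in range(500):
        i,j=rng.choice(len(q),2,False)
        if abs(q[i,1]-q[j,1])<.01: continue
        b=(q[i,0]-q[j,0])/(q[i,1]-q[j,1]); 
        if abs(b)>.6: continue
        a=q[i,0]-b*q[i,1]; e=abs(q[:,0]-a-b*q[:,1])<.003
        if best is None or e.sum()>best.sum(): best=e
    b,a=np.polyfit(q[best,1],q[best,0],1); print('face x=',a,'+',b,'y; n',best.sum(),len(q),'deg',np.degrees(np.arctan(b)),'y range',q[best,1].min(),q[best,1].max())
    # base plate
    m=v&(x>.53)&(x<.75)&(y>-.15)&(y<.02)&(z>.005)&(z<.0125)
    lab=cv2.connectedComponentsWithStats(m.astype(np.uint8)); k=1+np.argmax(lab[2][1:,4]); q=P[lab[1]==k]
    print('base',cv2.minAreaRect((q[:,:2]*1000).astype(np.float32)),len(q))
    # bracket
    m=v&(x>.37)&(x<.6)&(y>.1)&(y<.22)&(z>.02)&(z<.1)
    q=P[m]; print('br',q.min(0),q.max(0),len(q))
    bar=q[(q[:,2]>.02)&(q[:,2]<.034)&(q[:,0]<.48)&(q[:,0]>.41)]; b,a=np.polyfit(bar[:,0],bar[:,1],1); print('bar y=',a,b,'deg',np.degrees(np.arctan(b)), 'y@.45',a+b*.45,len(bar),'z',np.percentile(bar[:,2],90))
    pad=q[q[:,2]>.066]; print('pad',cv2.minAreaRect((pad[:,:2]*1000).astype(np.float32)),len(pad),np.median(pad,0),pad.min(0),pad.max(0))
E
```

```text
top
tablez 0.0010890678135767606
rim ((649.7545166015625, -68.05619812011719), (40.022193908691406, 56.216461181640625), 9.911508560180664) 195 0.19220195870047885
face x= 0.6191332134789762 + -0.16894082546334285 y; n 288 640 deg -9.58905335249861 y range -0.09931499159234594 -0.043182013489135834
base ((647.19921875, -68.59437561035156), (105.56148529052734, 110.0262451171875), 9.61401081085205) 885
br [0.39050266 0.14151148 0.02005875] [0.55590918 0.1846109  0.07804513] 587
bar y= 0.13366313629502524 0.051249551788044204 deg 2.933816243646078 y@.45 0.15672543459964514 158 z 0.03267488604029236
pad ((525.72412109375, 162.6571044921875), (36.65715026855469, 42.448753356933594), 2.378298282623291) 222 [0.52660496 0.16220425 0.07287478] [0.50688392 0.14218488 0.06693077] [0.54431114 0.1846109  0.07804513]
side
tablez 0.002713720711363443
rim ((649.1604614257812, -68.8428955078125), (40.13633728027344, 61.74187469482422), 9.661643028259277) 152 0.19257416817382617
face x= 0.6190424809948959 + -0.1757909106592951 y; n 277 632 deg -9.970208877338356 y range -0.10346252019696156 -0.04078285400761672
base ((698.8843383789062, -94.30098724365234), (54.46358871459961, 23.883512496948242), 75.3612289428711) 62
br [0.38987462 0.1369595  0.02002822] [0.55665777 0.18586229 0.07815115] 465
bar y= 0.13018331321517806 0.051872539351019015 deg 2.9694161567110466 y@.45 0.15352595592313661 95 z 0.03295511777777853
pad ((526.55322265625, 163.05934143066406), (37.62421798706055, 44.83203887939453), 1.310465693473816) 76 [0.52749364 0.15913231 0.07442823] [0.50758573 0.141043   0.06825315] [0.54562837 0.18586229 0.07815115]
```

```bash
python3 -m handwheel '[[0.024,0.034,0.005,0,0,0],[0.048,0.067,0.01,0,0,-2],[0.071,0.1,0.015,0,0,-4],[0.095,0.134,0.02,0,0,-6],[0.118,0.168,0.02,0,0,-8],[0.142,0.201,0.02,0,0,-10],[0.166,0.235,0.02,0,0,-12],[0.19,0.268,0.02,0,0,-12.3]]'
python3 -m handwheel '[[0.024,0.034,0,0,0,0],[0.048,0.068,0,0,0,0],[0.071,0.1,0,0,0,0],[0.085,0.135,0,0,0,0],[0.09,0.175,0,0,0,0],[0.09,0.215,0,0,0,0],[0.09,0.255,0,0,0,0],[0.09,0.295,0,0,0,0]]'
```

```text
time: 0.82
position: [0.3553, -0.3329, 0.2596]
tool_rot: [[-0.051, 0.0, -0.999], [0.999, 0.0, -0.051], [0.0, -1.0, -0.0]]
wrist_force: [0.3, 0.5, -0.4]
gripper_width: 1.001
time: 1.48
position: [0.4443, -0.038, 0.2594]
tool_rot: [[-0.052, -0.0, -0.999], [0.999, 0.0, -0.052], [0.0, -1.0, 0.0]]
wrist_force: [0.7, 0.9, 0.2]
gripper_width: 1.004
```

```bash
python3 -m handwheel '[[-0.003,0.04,0,0,0,0],[-0.006,0.08,0,0,0,0],[-0.009,0.12,0,0,0,0],[-0.012,0.16,0,0,0,0],[-0.014,0.195,-0.01,0,0,0],[-0.014,0.195,-0.01,0,0,0]]'
python3 - <<'E'
from h import *
d=shot('wrist','w1.png')
E
```

```text
time: 1.98
position: [0.43, 0.1596, 0.2481]
tool_rot: [[-0.058, -0.001, -0.998], [0.998, 0.0, -0.058], [0.0, -1.0, 0.001]]
wrist_force: [-0.7, -1.3, -0.3]
gripper_width: 0.997
```

View pics/w1.png

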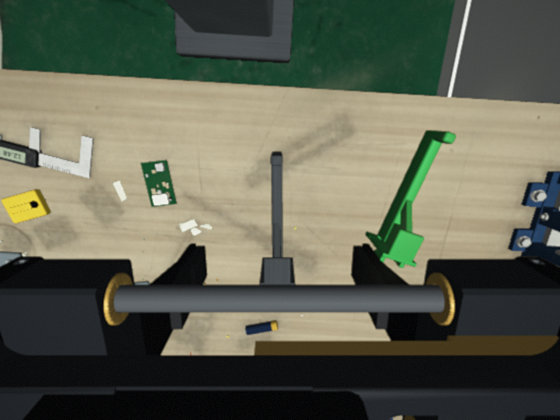

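```bash
python3 - <<'E'
from h import *
d=ld('w1.png'); P=cloud(d); v=d['z_map']>0; x,y,z=np.moveaxis(P,-1,0)
m=v&(x>.36)&(x<.6)&(y>.1)&(y<.22)&(z>.02)&(z<.1)
q=P[m]; print(q.min(0),q.max(0),len(q))
tb=v&(x>.4)&(x<.5)&(y>.09)&(y<.14)&(abs(z)<.02); print('table',np.median(z[tb]))
bar=q[(q[:,2]>.02)&(q[:,2]<.04)&(q[:,0]<.48)&(q[:,0]>.405)]; b,a=np.polyfit(bar[:,0],bar[:,1],1); print(a+b*.45,np.degrees(np.arctan(b)),np.percentile(bar[:,2],[50,90]),len(bar), a+b*.545)
tip=q[q[:,2]>.045];tip=tip[tip[:,0]<.41];print('tip',tip.min(0),tip.max(0),len(tip))
pad=q[q[:,2]>.066]; print('pad',cv2.minAreaRect((pad[:,:2]*1000).astype(np.float32)),len(pad),pad.min(0),pad.max(0))
E
```

```text
[0.38924199 0.14170378 0.0200353 ] [0.54345387 0.18546658 0.07511623] 2012
table 0.0005057839574693912
0.15782537435741645 3.5263970781100413 [0.03029355 0.03134131] 637 0.16367975625602965
tip [0.38954744 0.14786442 0.04551171] [0.4015852  0.1618581  0.05377567] 129
pad ((525.093505859375, 161.93333435058594), (36.35031509399414, 42.82167053222656), 5.596174240112305) 773 [0.50588145 0.14200276 0.06604156] [0.54345387 0.18480484 0.07511623]
```

```bash
python3 -m handwheel '[[0.015,-0.001,-0.035,0,0,0],[0.03,-0.0015,-0.075,0,0,0],[0.03,-0.0015,-0.115,0,0,0],[0.03,-0.0015,-0.155,0,0,0],[0.03,-0.0015,-0.19,0,0,0],[0.03,-0.0015,-0.215,0,0,0],[0.03,-0.0015,-0.226,0,0,0],[0.03,-0.0015,-0.227,0,0,0]]'
python3 -c "
from h import *
s=shot('side','s1.png');cv2.imwrite('pics/s1c.png',cv2.resize(s['img'][140:310,220:400,::-1],None,fx=3.5,fy=3.5)[:600])"
```

```text
time: 2.7
position: [0.4592, 0.1515, 0.0199]
tool_rot: [[-0.051, -0.006, -0.999], [0.999, -0.004, -0.05], [-0.004, -1.0, 0.006]]
wrist_force: [-0.8, 0.2, -0.6]
gripper_width: 0.997
```

View pics/s1c.png

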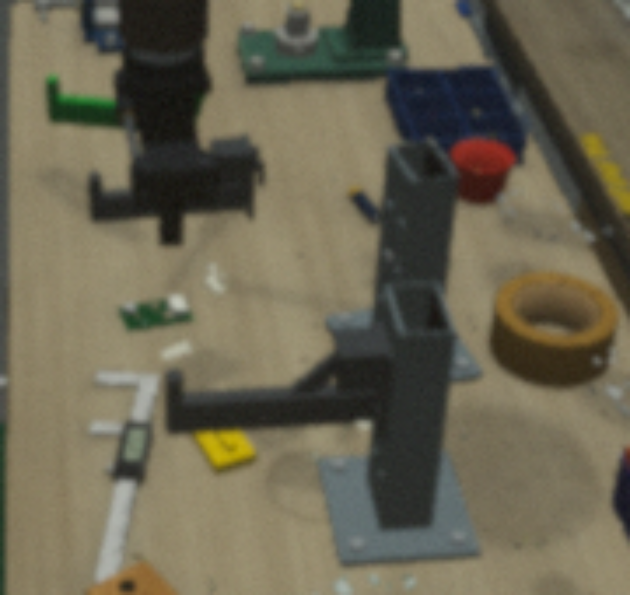

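```bash
python3 -m handwheel '[[0,0,0,0,0,0],[0,0,0,0,0,0]]'
```

```text
time: 2.92
position: [0.4617, 0.1539, 0.0238]
tool_rot: [[-0.052, 0.002, -0.999], [0.999, 0.002, -0.052], [0.001, -1.0, -0.002]]
wrist_force: [0.1, -0.5, 0.9]
gripper_width: 1.001
```

```bash
python3 -m handwheel '[[-0.001,0.003,-0.001,0,0,0],[-0.001,0.003,-0.002,0,0,0],[-0.001,0.003,-0.002,0,0,0]]'; python3 -m handwheel '[[0,0,0,0,0,0],[0,0,0,0,0,0]]' 0;  python3 -m handwheel '[[0,0,0,0,0,0],[0,0,0,0,0,0],[0,0,0,0,0,0],[0,0,0,0,0,0]]'
```

```text
time: 3.17
position: [0.46, 0.157, 0.0212]
tool_rot: [[-0.052, 0.001, -0.999], [0.999, 0.001, -0.052], [0.001, -1.0, -0.001]]
wrist_force: [-0.3, -0.4, -0.4]
gripper_width: 0.999
time: 3.33
position: [0.4599, 0.1568, 0.0208]
tool_rot: [[-0.052, 0.0, -0.999], [0.999, 0.0, -0.052], [0.0, -1.0, -0.0]]
wrist_force: [0.3, 0.1, 0.6]
gripper_width: 0.923
time: 3.67
position: [0.4598, 0.1566, 0.0205]
tool_rot: [[-0.052, -0.0, -0.999], [0.999, -0.0, -0.052], [-0.0, -1.0, 0.0]]
wrist_force: [0.5, 0.2, -0.9]
gripper_width: 0.634
```

```bash
python3 -m handwheel '[[0,0,0,0,0,0],[0,0,0,0,0,0],[0,0,0,0,0,0],[0,0,0,0,0,0],[0,0,0,0,0,0],[0,0,0,0,0,0],[0,0,0,0,0,0],[0,0,0,0,0,0]]';python3 -m handwheel '[[0,0,0,0,0,0],[0,0,0,0,0,0],[0,0,0,0,0,0]]'
```

```text
time: 4.33
position: [0.4599, 0.1568, 0.0206]
tool_rot: [[-0.052, 0.0, -0.999], [0.999, 0.0, -0.052], [0.0, -1.0, -0.0]]
wrist_force: [-0.0, 0.4, -0.7]
gripper_width: 0.158
time: 4.58
position: [0.4599, 0.1568, 0.0206]
tool_rot: [[-0.052, 0.0, -0.999], [0.999, 0.0, -0.052], [0.0, -1.0, -0.0]]
wrist_force: [0.3, 0.5, -1.0]
gripper_width: 0.159
```

```bash
python3 -m handwheel '[[0,0,0.015,0,0,0],[0,0,0.035,0,0,0],[0,0,0.06,0,0,0],[0,0,0.085,0,0,0],[0,0,0.11,0,0,0],[0,0,0.13,0,0,0],[0,-0.02,0.14,0,0,0],[0,-0.05,0.14,0,0,1]]'
python3 -m handwheel '[[0.005,-0.03,-0.005,0,0,1],[0.01,-0.06,-0.012,0,0,2],[0.015,-0.09,-0.02,0,0,3],[0.02,-0.12,-0.024,0,0,4],[0.03,-0.15,-0.024,0,0,5],[0.037,-0.18,-0.024,0,0,5.7],[0.037,-0.2015,-0.024,0,0,5.7],[0.037,-0.2015,-0.024,0,0,5.7]]'
python3 -m handwheel '[[0,0,0,0,0,0],[0,0,0,0,0,0]]'
python3 - <<'E'
from h import *
s=shot('side','s2.png');t=shot('top','t2.png');shot('wrist','w2.png')
cv2.imwrite('pics/s2c.png',cv2.resize(s['img'][140:310,220:400,::-1],None,fx=3.5,fy=3.5)[:600])
cv2.imwrite('pics/t2c.png',cv2.resize(t['img'][120:300,160:420,::-1],None,fx=3,fy=3))
E
```

```text
time: 5.25
position: [0.4613, 0.1081, 0.163]
tool_rot: [[-0.073, 0.005, -0.997], [0.997, 0.003, -0.073], [0.002, -1.0, -0.005]]
wrist_force: [1.1, -1.1, -2.2]
gripper_width: 0.161
time: 5.92
position: [0.4957, -0.098, 0.1356]
tool_rot: [[-0.164, -0.003, -0.987], [0.987, -0.0, -0.164], [0.0, -1.0, 0.003]]
wrist_force: [0.3, 0.3, -2.8]
gripper_width: 0.159
time: 6.08
position: [0.4961, -0.0948, 0.1361]
tool_rot: [[-0.168, -0.001, -0.986], [0.986, 0.0, -0.168], [0.0, -1.0, 0.001]]
wrist_force: [-0.0, -0.3, -1.9]
gripper_width: 0.16
```

View pics/s2c.png

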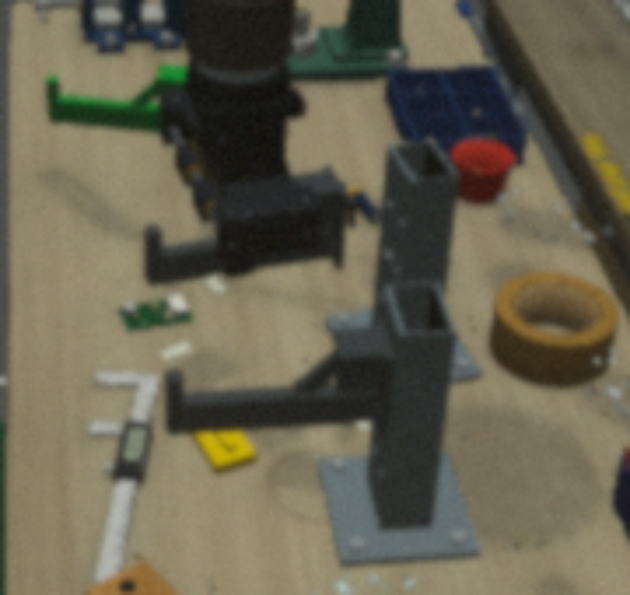

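View pics/t2c.png

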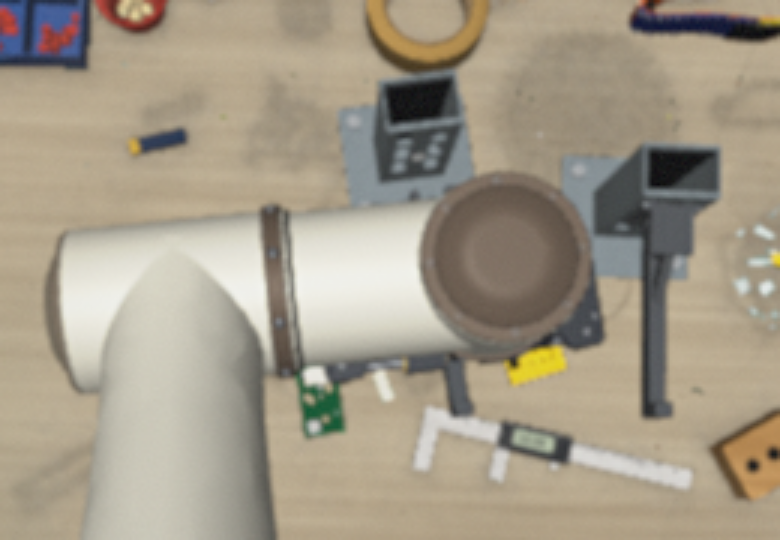

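View pics/w2.png

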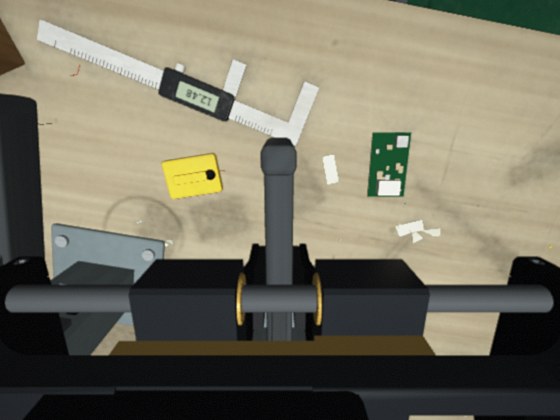

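```bash
python3 - <<'E'
from h import *
s=env.get_state();print(s['position'])
X=np.array([.9859,.1685,0]);Y=np.array([-.1685,.9859,0])
seat=np.array([.630,-.0718,.095]);tcp=np.array(s['position'])
for f in('s2.png','w2.png'):
    d=ld(f);P=cloud(d);v=d['z_map']>0
    q=P-tcp; u=np.stack([q@X-.085,q@Y,P[...,2]-tcp[2]+.0206],-1)  # expected bracket frame
    m=v&(u[...,0]>-.175)&(u[...,0]<.015)&(abs(u[...,1])<.035)&(u[...,2]>-.02)&(u[...,2]<.09)
    a=u[m];print(f,len(a),np.round(a.min(0),4),np.round(a.max(0),4))
    for lo,hi in((-.165,-.15),(-.15,-.13),(-.13,-.115),(-.05,-.035),(-.035,-.02),(-.02,-.005),(-.005,.003)):
        b=a[(a[:,0]>lo)&(a[:,0]<hi)]
        if len(b):print(lo,len(b),'y',np.round(np.percentile(b[:,1],[2,50,98]),4),'z',np.round(np.percentile(b[:,2],[2,50,98]),4),'x',b[:,0].max().round(4))
E
```

```text
[ 0.49662078 -0.09402521  0.13651217]
s2.png 636 [-0.1559 -0.0344  0.0003] [0.01   0.0347 0.0893]
-0.165 48 y [-0.0107 -0.0062  0.0028] z [0.0059 0.0353 0.0551] x -0.1501
-0.15 92 y [-0.0106 -0.0069  0.0038] z [0.0039 0.0236 0.0536] x -0.13
-0.13 78 y [-0.0278 -0.0057  0.0253] z [0.0055 0.0293 0.0879] x -0.1156
-0.05 15 y [-0.0102 -0.0074 -0.0046] z [0.0036 0.0102 0.0145] x -0.0353
-0.035 41 y [-0.0155 -0.0032  0.0142] z [0.0021 0.0726 0.0763] x -0.0201
-0.02 115 y [-0.0209 -0.0063  0.0113] z [0.0037 0.0453 0.075 ] x -0.005
-0.005 91 y [-0.0252 -0.0179  0.0137] z [0.0039 0.0461 0.0744] x 0.0027
w2.png 11046 [-0.1556 -0.035   0.0032] [-0.0465  0.035   0.09  ]
-0.165 701 y [-0.0068 -0.0003  0.0061] z [0.006  0.0513 0.0535] x -0.15
-0.15 1164 y [-0.0069 -0.0004  0.0062] z [0.0282 0.0312 0.0532] x -0.13
-0.13 4305 y [-0.0336 -0.0004  0.0336] z [0.029  0.0845 0.0898] x -0.115
-0.05 30 y [-0.0066  0.0044  0.0068] z [0.0274 0.0295 0.0305] x -0.0465
```

```bash
python3 -m handwheel '[[0,0,0.035,0,0,0],[0,0,0.07,0,0,0],[0,0,0.11,0,0,0],[0,0,0.15,0,0,0],[0.02,0,0.18,0,0,0],[0.055,0,0.19,0,0,0],[0.09,0,0.19,0,0,0],[0.12,0,0.19,0,0,0]]'
python3 -m handwheel '[[0.02,0,0,0,0,0],[0.02,0,0,0,0,0],[0.02,0,0,0,0,0],[0.02,0,0,0,0,0]]'
python3 - <<'E'
from h import *
shot('wrist','w3.png')
E
```

```text
time: 6.9
position: [0.6186, -0.0936, 0.3282]
tool_rot: [[-0.17, 0.004, -0.985], [0.985, 0.001, -0.17], [0.0, -1.0, -0.004]]
wrist_force: [0.9, -0.0, -3.3]
gripper_width: 0.155
time: 7.23
position: [0.6362, -0.0941, 0.3261]
tool_rot: [[-0.169, -0.001, -0.986], [0.986, 0.0, -0.169], [0.0, -1.0, 0.001]]
wrist_force: [-0.8, -0.4, -2.6]
gripper_width: 0.155
```

View pics/w3.png

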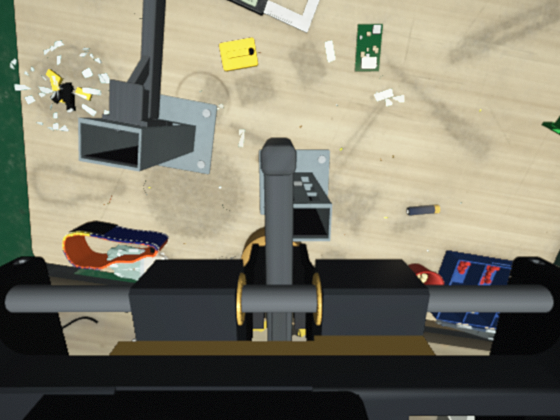

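```bash
python3 - <<'E'
from h import *
d=ld('w3.png');P=cloud(d);v=d['z_map']>0
seat=np.array([.630,-.0718,0])
X=np.array([.9859,.1685,0]);Y=np.array([-.1685,.9859,0])
u=np.stack([(P-seat)@X,(P-seat)@Y,P[...,2]],-1)
def st(m,l):
    a=u[m&v]
    if len(a):print(l,len(a),np.round(np.percentile(a,[1,50,99],axis=0),4).tolist())
near=(abs(u[...,1])<.08)&(u[...,0]>-.06)&(u[...,0]<.1)
st(near&(u[...,2]>.185)&(u[...,2]<.2),'rim')
m=near&(u[...,2]>.185)&(u[...,2]<.2)&v
r=cv2.minAreaRect((P[m][:,:2]*1000).astype(np.float32));print(r)
st(near&(u[...,2]>.004)&(u[...,2]<.014)&(u[...,1]>.03)&(u[...,0]>-.03)&(u[...,0]<0),'base left')
st(near&(u[...,2]>.004)&(u[...,2]<.014)&(u[...,1]<-.03)&(u[...,0]>-.03)&(u[...,0]<0),'base right')
st(near&(u[...,2]>.004)&(u[...,2]<.014)&(u[...,0]<-.01),'base')
fm=near&(u[...,2]>.03)&(u[...,2]<.18)&(abs(u[...,1])<.026)&(abs(u[...,0])<.006)
st(fm,'face')
a=u[fm&v]; print(np.polyfit(a[:,1],a[:,0],1))
st(near&(u[...,2]>.03)&(u[...,2]<.18)&(u[...,1]>.02)&(u[...,0]>.005),'left side')
cv2.imwrite('pics/w3c.png',cv2.resize(d['img'][130:260,230:360,::-1],None,fx=4.5,fy=4.5,interpolation=cv2.INTER_CUBIC))
E
```

```text
rim 631 [[0.0005, -0.0086, 0.1852], [0.026, 0.0127, 0.1926], [0.0392, 0.0282, 0.1949]]
((647.9932250976562, -58.796905517578125), (39.28082275390625, 37.33717346191406), 10.581546783447266)
base left 309 [[-0.0292, 0.0302, 0.0057], [-0.0156, 0.0419, 0.0086], [-0.0001, 0.0549, 0.0133]]
base right 28 [[-0.0292, -0.0547, 0.0055], [-0.0115, -0.0532, 0.0081], [-0.0001, -0.0503, 0.0096]]
base 558 [[-0.0336, -0.0546, 0.0046], [-0.023, 0.0282, 0.0083], [-0.0108, 0.0545, 0.0132]]
face 613 [[-0.0029, -0.0071, 0.031], [0.0009, 0.0091, 0.1261], [0.0047, 0.0256, 0.1778]]
[0.02693533 0.00080171]
left side 302 [[0.0137, 0.0202, 0.0364], [0.0335, 0.0262, 0.1466], [0.0363, 0.0266, 0.1796]]
```

View pics/w3c.png

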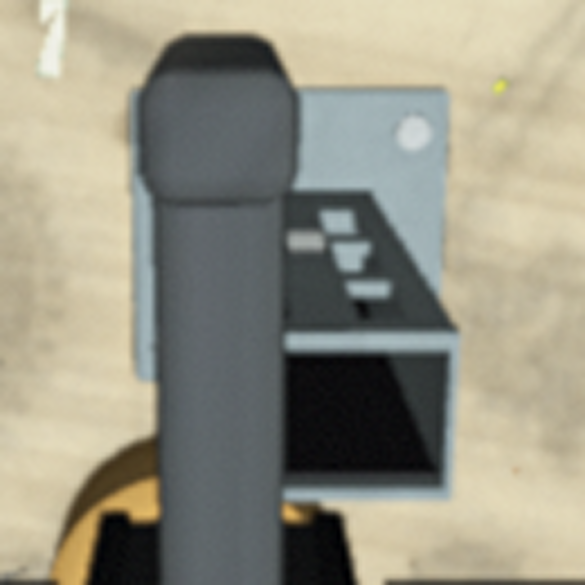

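```bash
python3 -m handwheel '[[-0.035,0,0,0,0,0],[-0.07,0,0,0,0,0],[-0.105,0,0,0,0,0],[-0.135,0,-0.01,0,0,0],[-0.139,0,-0.05,0,0,0],[-0.139,0,-0.09,0,0,0],[-0.139,0,-0.13,0,0,0],[-0.139,0,-0.165,0,0,0]]'
python3 -m handwheel '[[0,0,-0.02,0,0,0],[0,0,-0.024,0,0,0],[0,0,-0.024,0,0,0],[0,0,-0.024,0,0,0],[0,0,-0.024,0,0,0]]'
```

```text
time: 7.95
position: [0.496, -0.0948, 0.1611]
tool_rot: [[-0.168, 0.002, -0.986], [0.986, 0.001, -0.168], [0.0, -1.0, -0.002]]
wrist_force: [0.1, 0.5, -2.8]
gripper_width: 0.154
time: 8.37
position: [0.4993, -0.0948, 0.1399]
tool_rot: [[-0.169, 0.005, -0.986], [0.986, 0.0, -0.169], [-0.001, -1.0, -0.005]]
wrist_force: [0.4, 0.4, -2.5]
gripper_width: 0.158
```

```bash
python3 -m handwheel '[[0,0,0,0,0,0],[0,0,0,0,0,0],[0,0,0,0,0,0]]'; python3 -m handwheel '[[0,0,0,0,0,0]]'
```

```text
time: 8.62
position: [0.4983, -0.0948, 0.1385]
tool_rot: [[-0.168, 0.002, -0.986], [0.986, 0.0, -0.168], [-0.0, -1.0, -0.002]]
wrist_force: [0.1, 0.0, -2.3]
gripper_width: 0.155
time: 8.7
position: [0.498, -0.0948, 0.1381]
tool_rot: [[-0.168, 0.001, -0.986], [0.986, 0.0, -0.168], [-0.0, -1.0, -0.001]]
wrist_force: [0.1, -0.4, -2.9]
gripper_width: 0.158
```

```bash
python3 -m handwheel '[[0.007,0.0014,-0.001,0,0,0],[0.014,0.0027,-0.001,0,0,0],[0.021,0.004,-0.001,0,0,0],[0.027,0.005,-0.001,0,0,0],[0.032,0.0058,-0.001,0,0,0],[0.034,0.0062,-0.001,0,0,0],[0.034,0.0062,-0.001,0,0,0],[0.034,0.0062,-0.001,0,0,0]]'
python3 - <<'E'
from h import *
s=shot('side','s4.png');cv2.imwrite('pics/s4c.png',cv2.resize(s['img'][170:250,260:370,::-1],None,fx=7,fy=7,interpolation=cv2.INTER_CUBIC))
E
```

```text
time: 9.37
position: [0.5316, -0.0886, 0.1363]
tool_rot: [[-0.168, -0.001, -0.986], [0.986, 0.0, -0.168], [0.0, -1.0, 0.001]]
wrist_force: [0.1, 0.3, -1.7]
gripper_width: 0.157
```

View pics/s4c.png

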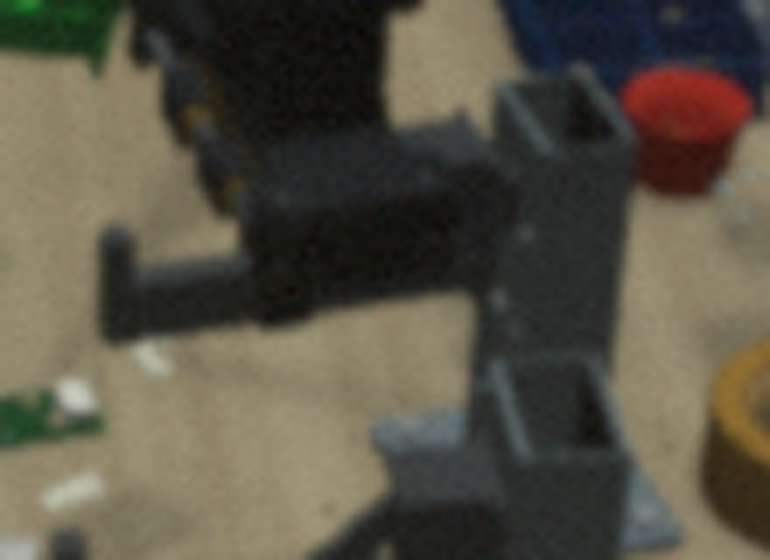

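```bash
python3 -m handwheel '[[0.003,0.0005,0,0,0,0],[0.006,0.001,0,0,0,0],[0.009,0.0015,0,0,0,0],[0.011,0.0019,0,0,0,0],[0.011,0.0019,0,0,0,0]]'; python3 -m handwheel '[[0.002,0.0003,0,0,0,0],[0.004,0.0007,0,0,0,0],[0.004,0.0007,0,0,0,0],[0.004,0.0007,0,0,0,0]]'
```

```text
time: 9.83
position: [0.5434, -0.0867, 0.1366]
tool_rot: [[-0.168, 0.001, -0.986], [0.986, -0.0, -0.168], [-0.0, -1.0, -0.0]]
wrist_force: [0.1, 0.4, -2.8]
gripper_width: 0.159
time: 10.17
position: [0.5462, -0.0861, 0.1362]
tool_rot: [[-0.168, -0.001, -0.986], [0.986, 0.0, -0.168], [0.0, -1.0, 0.001]]
wrist_force: [-1.5, -0.3, -1.7]
gripper_width: 0.161
```

```bash
python3 -m handwheel '[[0,0,-0.002,0,0,0],[0,0,-0.004,0,0,0],[0,0,-0.006,0,0,0],[0,0,-0.006,0,0,0]]'; python3 -m handwheel '[[0,0,-0.001,0,0,0],[0,0,-0.002,0,0,0],[0,0,-0.003,0,0,0],[0,0,-0.003,0,0,0]]'
```

```text
time: 10.5
position: [0.5463, -0.0861, 0.13]
tool_rot: [[-0.168, -0.001, -0.986], [0.986, 0.0, -0.168], [0.0, -1.0, 0.001]]
wrist_force: [-2.7, -0.8, -2.0]
gripper_width: 0.157
time: 10.83
position: [0.5462, -0.0862, 0.1279]
tool_rot: [[-0.169, -0.001, -0.986], [0.986, -0.0, -0.169], [-0.0, -1.0, 0.001]]
wrist_force: [-5.7, -1.1, 2.8]
gripper_width: 0.156
```

```bash
python3 -m handwheel '[[0,0,0,0,0,0],[0,0,0,0,0,0],[0,0,0,0,0,0],[0,0,0,0,0,0],[0,0,0,0,0,0],[0,0,0,0,0,0],[0,0,0,0,0,0],[0,0,0,0,0,0]]' 50
python3 - <<'E'
from h import *
s=shot('side','s5.png');cv2.imwrite('pics/s5c.png',cv2.resize(s['img'][170:250,260:370,::-1],None,fx=7,fy=7,interpolation=cv2.INTER_CUBIC))
E
```

```text
time: 11.5
position: [0.5469, -0.086, 0.1276]
tool_rot: [[-0.168, 0.0, -0.986], [0.986, 0.0, -0.168], [-0.0, -1.0, -0.0]]
wrist_force: [-0.3, -0.2, -0.3]
gripper_width: 0.499
```

View pics/s5c.png

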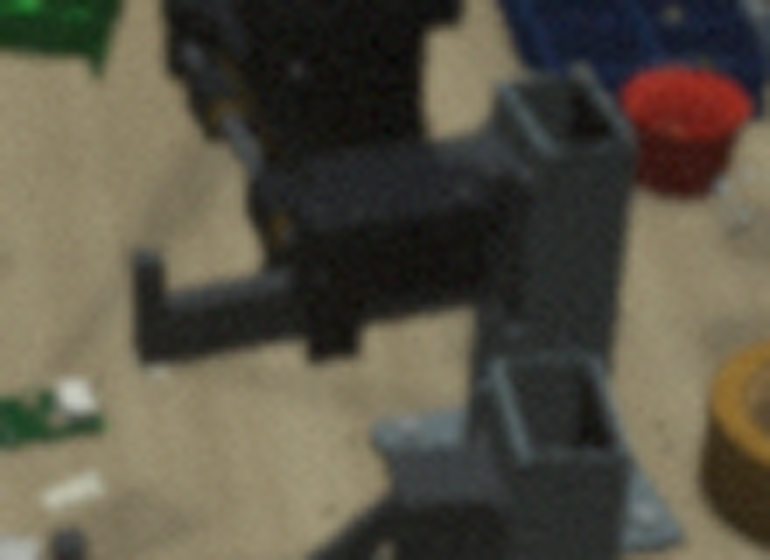

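```bash
python3 -m handwheel '[[0,0,0.015,0,0,0],[0,0,0.04,0,0,0],[0,0,0.075,0,0,0],[0,0,0.11,0,0,0],[0,0,0.12,0,0,0],[0,0,0.12,0,0,0],[0,0,0.12,0,0,0],[0,0,0.12,0,0,0]]' 
python3 - <<'E'
from h import *
s=shot('side','s6.png');w=shot('wrist','w6.png')
cv2.imwrite('pics/s6c.png',cv2.resize(s['img'][160:250,260:370,::-1],None,fx=6,fy=6,interpolation=cv2.INTER_CUBIC))
seat=np.array([.6305,-.0717,.095]);a=np.radians(9.7)
X=np.array([np.cos(a),np.sin(a),0]);Y=np.array([-np.sin(a),np.cos(a),0])
for f in('s6.png','w6.png'):
    d=ld(f);P=cloud(d);v=d['z_map']>0
    q=P-seat;u=np.stack([q@X,q@Y,q[...,2]],-1)
    m=v&(u[...,0]>-.175)&(u[...,0]<-.004)&(abs(u[...,1])<.035)&(u[...,2]>-.02)&(u[...,2]<.095)
    a=u[m];print(f,len(a))
    for lo,hi in((-.165,-.145),(-.145,-.12),(-.12,-.1),(-.1,-.08),(-.08,-.06),(-.038,-.005)):
        b=a[(a[:,0]>lo)&(a[:,0]<hi)]
        if len(b):print(lo,len(b),'y',np.round(np.percentile(b[:,1],[2,50,98]),4),'z',np.round(np.percentile(b[:,2],[2,50,98]),4),'x',b[:,0].min().round(4))
E
```

```text
time: 12.22
position: [0.5458, -0.086, 0.246]
tool_rot: [[-0.168, -0.003, -0.986], [0.986, 0.0, -0.168], [0.001, -1.0, 0.003]]
wrist_force: [-0.5, -0.4, 0.0]
gripper_width: 0.501
s6.png 878
-0.165 81 y [-0.0105 -0.0061  0.0055] z [0.0134 0.0403 0.0624] x -0.1577
-0.145 95 y [-0.0101 -0.0063  0.0047] z [0.0127 0.0307 0.042 ] x -0.1443
-0.12 74 y [-0.0094 -0.0054  0.0041] z [0.0127 0.031  0.0428] x -0.1187
-0.1 77 y [-0.0104 -0.0064  0.0034] z [0.014  0.0313 0.0432] x -0.0999
-0.08 78 y [-0.01   -0.0062  0.0046] z [0.0145 0.0352 0.0521] x -0.0795
-0.038 313 y [-0.0208 -0.0058  0.0123] z [0.0174 0.0596 0.0882] x -0.0378
w6.png 3127
-0.165 258 y [-0.0064 -0.0001  0.0061] z [0.0564 0.0589 0.0608] x -0.1574
-0.145 463 y [-0.0071 -0.0002  0.0067] z [0.0347 0.0379 0.0396] x -0.1444
-0.12 363 y [-0.0065  0.0006  0.0068] z [0.0361 0.0388 0.0405] x -0.1199
-0.1 326 y [-0.0067 -0.0003  0.006 ] z [0.0376 0.0397 0.0415] x -0.0999
-0.08 355 y [-0.0068 -0.0004  0.006 ] z [0.0383 0.0409 0.0516] x -0.08
-0.038 611 y [-0.0212 -0.0005  0.0209] z [0.017  0.0851 0.0865] x -0.038
```

View pics/s6c.png

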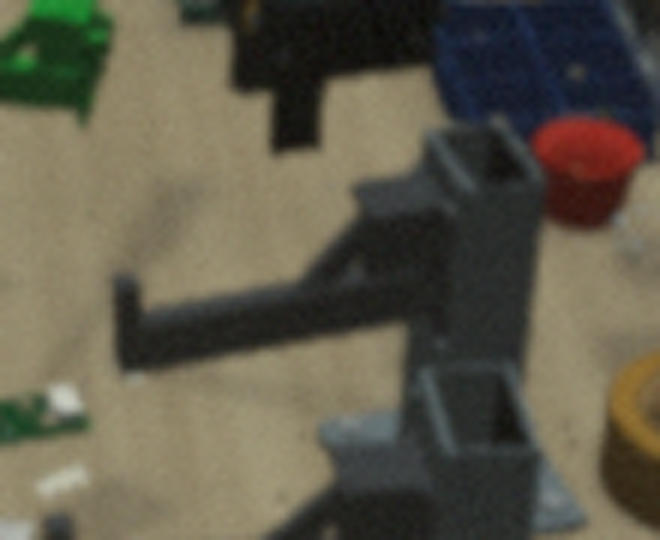

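View pics/w6.png

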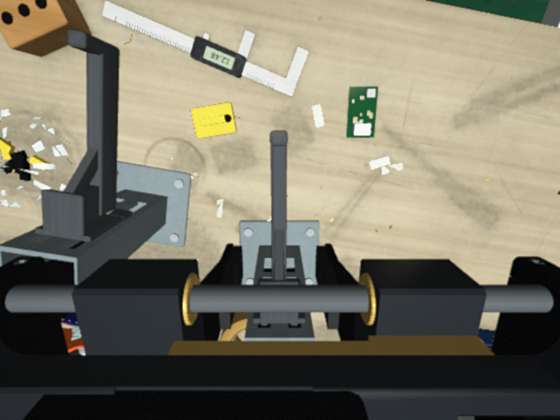

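```bash
python3 -m handwheel '[[0.02,0.003,0,0,0,0],[0.04,0.007,0,0,0,0],[0.06,0.01,0,0,0,0],[0.064,0.0108,0,0,0,0],[0.064,0.0108,0,0,0,0],[0.064,0.0108,0,0,0,0],[0.064,0.0108,-0.015,0,0,0],[0.064,0.0108,-0.028,0,0,0]]' 0
python3 -m handwheel '[[0,0,0,0,0,0],[0,0,0,0,0,0],[0,0,0,0,0,0]]'
python3 - <<'E'
from h import *
s=shot('side','s7.png')
cv2.imwrite('pics/s7c.png',cv2.resize(s['img'][150:250,260:370,::-1],None,fx=6,fy=6,interpolation=cv2.INTER_CUBIC))
E
```

```text
time: 12.98
position: [0.61, -0.0754, 0.2197]
tool_rot: [[-0.168, 0.001, -0.986], [0.986, 0.0, -0.168], [0.0, -1.0, -0.001]]
wrist_force: [-0.0, -0.3, -0.3]
gripper_width: 0.025
time: 13.23
position: [0.6107, -0.0755, 0.2205]
tool_rot: [[-0.168, 0.001, -0.986], [0.986, -0.0, -0.168], [-0.001, -1.0, -0.001]]
wrist_force: [0.7, 0.5, 0.8]
gripper_width: 0.008
```

View pics/s7c.png

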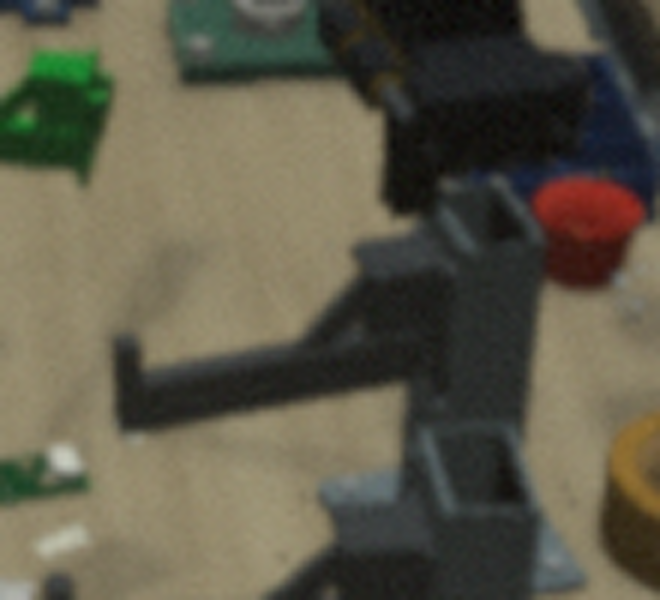

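Fingers shut, above the pad. Descend and press.

```bash
python3 -m handwheel '[[0,0,-0.008,0,0,0],[0,0,-0.015,0,0,0],[0,0,-0.02,0,0,0],[0,0,-0.022,0,0,0],[0,0,-0.024,0,0,0]]'; python3 -m handwheel '[[0,0,-0.002,0,0,0],[0,0,-0.004,0,0,0],[0,0,-0.005,0,0,0]]'; python3 -m handwheel '[[0,0,-0.0015,0,0,0],[0,0,-0.003,0,0,0],[0,0,-0.003,0,0,0]]'
```

```text
time: 13.7
position: [0.6109, -0.0755, 0.1961]
tool_rot: [[-0.169, 0.0, -0.986], [0.986, -0.001, -0.169], [-0.001, -1.0, 0.0]]
wrist_force: [-1.7, -0.3, 5.8]
gripper_width: 0.005
time: 13.95
position: [0.6118, -0.0758, 0.1934]
tool_rot: [[-0.169, 0.003, -0.986], [0.986, -0.002, -0.169], [-0.002, -1.0, -0.003]]
wrist_force: [-2.5, -0.4, 11.7]
gripper_width: 0.002
time: 14.2
position: [0.6116, -0.0755, 0.1893]
tool_rot: [[-0.169, 0.003, -0.986], [0.986, -0.0, -0.169], [-0.001, -1.0, -0.003]]
wrist_force: [-0.8, -0.0, 2.6]
gripper_width: 0.006
```

```bash
python3 -m handwheel '[[-0.0005,0,-0.0015,0,0,0],[-0.0005,0,-0.003,0,0,0],[-0.0005,0,-0.004,0,0,0],[-0.0005,0,-0.004,0,0,0]]'; python3 -m handwheel '[[0,0,-0.001,0,0,0],[0,0,-0.002,0,0,0],[0,0,-0.002,0,0,0]]'
```

```text
time: 14.53
position: [0.6104, -0.0752, 0.1839]
tool_rot: [[-0.169, 0.0, -0.986], [0.986, -0.0, -0.169], [-0.0, -1.0, -0.0]]
wrist_force: [-1.4, 0.8, 5.1]
gripper_width: 0.004
time: 14.78
position: [0.6105, -0.0753, 0.1837]
tool_rot: [[-0.169, 0.001, -0.986], [0.986, -0.001, -0.169], [-0.001, -1.0, -0.001]]
wrist_force: [-4.5, 0.7, 10.6]
gripper_width: 0.007
```

```bash
python3 -m handwheel '[[0,0,-0.001,0,0,0],[0,0,-0.003,0,0,0],[0,0,-0.003,0,0,0]]'; python3 -m handwheel '[[0,0,0.005,0,0,0],[0,0,0.01,0,0,0],[0,0,0.03,0,0,0],[-0.03,-0.005,0.06,0,0,0],[-0.065,-0.011,0.08,0,0,0],[-0.065,-0.011,0.08,0,0,0],[-0.065,-0.011,0.08,0,0,0]]'
python3 - <<'E'
from h import *
s=shot('side','s8.png');w=shot('wrist','w8.png')
cv2.imwrite('pics/s8c.png',cv2.resize(s['img'][160:250,260:370,::-1],None,fx=6,fy=6,interpolation=cv2.INTER_CUBIC))
seat=np.array([.6305,-.0717,.095]);a=np.radians(9.7)
X=np.array([np.cos(a),np.sin(a),0]);Y=np.array([-np.sin(a),np.cos(a),0])
for f in('s8.png','w8.png'):
    d=ld(f);P=cloud(d);v=d['z_map']>0
    q=P-seat;u=np.stack([q@X,q@Y,q[...,2]],-1)
    m=v&(u[...,0]>-.175)&(u[...,0]<-.004)&(abs(u[...,1])<.035)&(u[...,2]>-.02)&(u[...,2]<.095)
    a=u[m];print(f,len(a))
    for lo,hi in((-.165,-.145),(-.145,-.12),(-.12,-.1),(-.1,-.08),(-.08,-.06),(-.038,-.005)):
        b=a[(a[:,0]>lo)&(a[:,0]<hi)]
        if len(b):print(lo,len(b),'y',np.round(np.percentile(b[:,1],[2,50,98]),4),'z',np.round(np.percentile(b[:,2],[2,50,98]),4),'x',b[:,0].min().round(4))
E
```

```text
time: 15.03
position: [0.6105, -0.0753, 0.1834]
tool_rot: [[-0.17, 0.002, -0.985], [0.985, -0.002, -0.17], [-0.002, -1.0, -0.002]]
wrist_force: [-8.0, 2.9, 21.5]
gripper_width: 0.005
time: 15.62
position: [0.5447, -0.0864, 0.2597]
tool_rot: [[-0.168, 0.003, -0.986], [0.986, 0.001, -0.168], [0.0, -1.0, -0.003]]
wrist_force: [0.3, -0.3, -0.1]
gripper_width: 0.001
s8.png 864
-0.165 81 y [-0.0114 -0.0062  0.0034] z [-0.0006  0.0278  0.0505] x -0.1575
-0.145 93 y [-0.0109 -0.0067  0.0043] z [0.0004 0.0176 0.0293] x -0.1443
-0.12 75 y [-0.0101 -0.0068  0.0038] z [-0.0004  0.0198  0.0297] x -0.1196
-0.1 72 y [-0.0105 -0.0073  0.0036] z [0.0007 0.0203 0.0301] x -0.0998
-0.08 79 y [-0.0102 -0.007   0.0037] z [0.003  0.022  0.0401] x -0.08
-0.038 308 y [-0.0222 -0.0063  0.0127] z [0.0048 0.0455 0.0753] x -0.038
w8.png 1625
-0.165 211 y [-0.0071 -0.0011  0.0058] z [0.0442 0.0468 0.0484] x -0.157
-0.145 364 y [-0.0069 -0.0008  0.0054] z [0.0241 0.0256 0.0273] x -0.1439
-0.12 291 y [-0.0071 -0.0013  0.0054] z [0.0247 0.0264 0.0281] x -0.1198
-0.1 280 y [-0.0073 -0.0004  0.0055] z [0.0247 0.0272 0.0288] x -0.0999
-0.08 297 y [-0.0075 -0.0014  0.0055] z [0.0254 0.028  0.0384] x -0.0799
```

View pics/s8c.png

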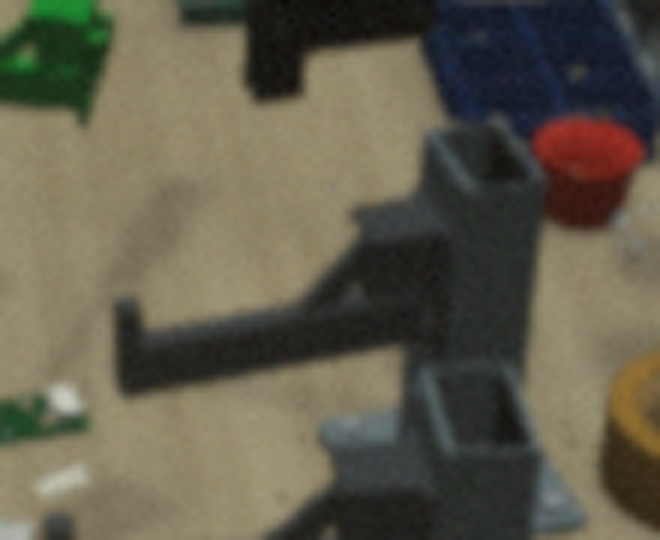

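View pics/w8.png

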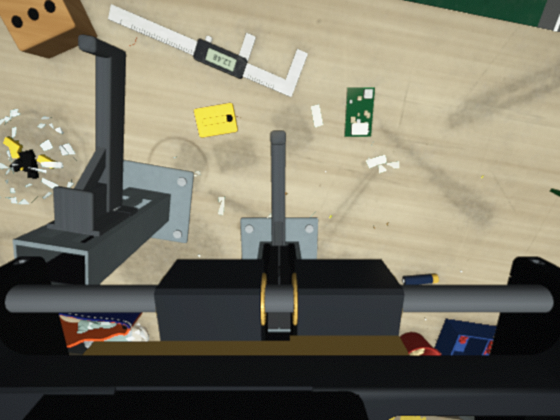

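```bash
python3 -m handwheel '[[-0.03,0.01,0.01,0,0,0],[-0.06,0.04,0.02,0,0,0],[-0.08,0.08,0.03,0,0,0],[-0.1,0.12,0.03,0,0,0],[-0.11,0.16,0.03,0,0,0],[-0.11,0.2,0.03,0,0,0],[-0.11,0.24,0.03,0,0,0],[-0.11,0.28,0.03,0,0,0]]'
python3 -m handwheel '[[0,0.04,0,0,0,0],[0,0.08,0,0,0,0],[0,0.08,0,0,0,0]]'
python3 - <<'E'
from h import *
shot('side','s9.png');shot('top','t9.png')
def an(f,seat,yaw):
    d=ld(f);P=cloud(d);v=d['z_map']>0;a=np.radians(yaw)
    X=np.array([np.cos(a),np.sin(a),0]);Y=np.array([-np.sin(a),np.cos(a),0])
    q=P-seat;u=np.stack([q@X,q@Y,q[...,2]],-1)[v]
    rim=u[(u[:,0]>-.002)&(u[:,0]<.04)&(abs(u[:,1])<.032)&(u[:,2]>.09)&(u[:,2]<.11)]
    pad=u[(u[:,0]>-.036)&(u[:,0]<-.004)&(abs(u[:,1])<.013)&(u[:,2]>.06)&(u[:,2]<.09)]
    bar=u[(u[:,0]>-.14)&(u[:,0]<-.08)&(abs(u[:,1])<.006)&(u[:,2]>.015)&(u[:,2]<.045)]
    A=np.c_[pad[:,0],np.ones(len(pad))];
    for _ in range(4):
        c=np.linalg.lstsq(A,pad[:,2],rcond=None)[0];k=abs(pad[:,2]-A@c)<.004;pad=pad[k];A=A[k]
    tz=np.median(P[...,2][v&(abs(P[...,0]-(seat[0]-.15))<.1)&(abs(P[...,1]-seat[1])<.12)&(abs(P[...,2])<.008)])
    print(f,'rim z',np.percentile(rim[:,2],[50,90]).round(4),'pad z@-19',(c@[-.019,1]).round(4),'slope',c[0].round(3),len(pad),'bar',np.polyfit(bar[:,0],bar[:,2],1).round(3),np.median(bar[:,1]).round(4),'tbl',tz)
for f in('s0','t0'): pass
full=np.array([.586,-.2559,.095])
for f in('s9.png','t9.png'):
    an(f,np.array([.6305,-.0717,.095]),9.7); an(f,full,0)
t=ld('t9.png');cv2.imwrite('pics/t9c.png',cv2.resize(t['img'][120:300,160:420,::-1],None,fx=3,fy=3))
P=cloud(t);x,y,z=np.moveaxis(P,-1,0);m=(z>.185)&(z<.2)&(x>.55)&(x<.68)&(y<-.2)&(y>-.32);print(cv2.minAreaRect((P[m][:,:2]*1000).astype(np.float32)))
E
```

```text
time: 16.38
position: [0.4348, 0.1932, 0.2873]
tool_rot: [[-0.169, -0.002, -0.986], [0.986, -0.001, -0.169], [-0.001, -1.0, 0.002]]
wrist_force: [0.7, 0.7, 0.7]
gripper_width: 0.003
time: 16.63
position: [0.4357, 0.277, 0.2857]
tool_rot: [[-0.173, -0.002, -0.985], [0.985, -0.002, -0.173], [-0.001, -1.0, 0.002]]
wrist_force: [0.2, 0.2, 0.5]
gripper_width: 0.003
s9.png rim z [0.0969 0.1008] pad z@-19 0.0738 slope 0.048 55 bar [0.02  0.028] -0.0018 tbl 0.0025088441626113234
s9.png rim z [0.0972 0.101 ] pad z@-19 0.074 slope 0.019 87 bar [0.016 0.03 ] -0.0031 tbl 0.0021746344799745687
t9.png rim z [0.0976 0.1005] pad z@-19 0.0722 slope 0.022 165 bar [0.052 0.032] 0.0001 tbl 0.0009815652525335672
t9.png rim z [0.0968 0.1001] pad z@-19 0.0727 slope 0.025 174 bar [0.005 0.031] 0.0009 tbl 0.0008061108663238725
((606.10498046875, -255.9505157470703), (56.27027893066406, 39.70231628417969), 88.83806610107422)
```

View pics/t9c.png

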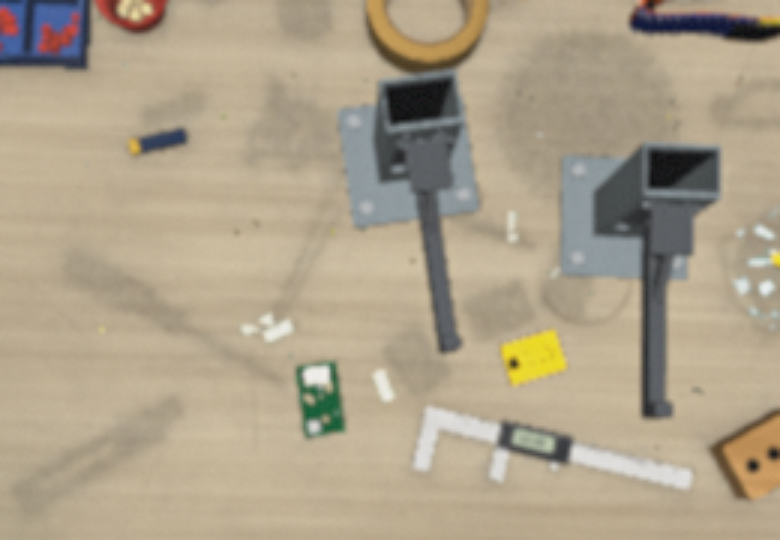

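```bash
python3 -c "
from cell import env
print(env.finish_job(), env.get_state()['time'])"
```

```text
the job is handed in; nothing more can be done
the job is handed in; nothing more can be done
```

I mounted the loose strap arm on the empty post and handed the job in at about 17 s. I could not see the catch itself, because the arm's own bar hides it. That it has snapped out is inferred from the arm's height.

**What I did:** I gripped the bar and put the claws into the top slots at about 21 mm over the locked height. I then lowered the arm onto the catch and let go. It hung there by itself at about 13–14 mm, within 1 mm of the middle line and drooping about 2.7°. With the gripper shut I pressed the thumb pad straight down.

**Pressing:** Resistance peaked at about 12 N as the arm went past the catch, then fell off. It ended at a hard stop, which I loaded to about 21 N.

**Last checks, after backing the robot off:**
- **Height:** the pad stands within 0.2 mm (side camera) and 0.5 mm (top camera) of the pad on the already locked arm. By the stated dimensions the window is clear of the catch below about 1.5 mm, so the catch should be out.
- **Sideways:** the side, top and wrist views put the arm between 0 and 2 mm off the middle line.
- **Tilt:** the arm still droops about 1–3°, against the 6.9° allowed. The views disagree on the exact amount.
- **Surroundings:** in the top view the other things on the table look undisturbed, and the robot was clear of everything.

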